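# Close and vent the sprouting jar

## Robot

A 6-joint arm with a two-finger parallel gripper is mounted at the origin on the work surface. World frame = base frame: x ahead of the robot, y to its left, z up, the work surface at z = 0. Lengths are in m, angles in rad, forces in N, time in s.
With the tool pointing down it reaches from about 0.35 to 0.975 m from the base axis. Payload 4.9 kg.
Tool frame: the origin (TCP) lies midway between the tips of the shut fingers; the grasp point (between the pads) lies 19 mm behind it; z points along the fingers, y is the line along which they close (so a half turn about z gives the same grasp; the last joint's range is limited). The gripper opens to 85 mm and grips with 20 to 120 N. Pads are 22 mm wide; open, the fingers measure 114 mm over their backs; the gripper's body (76 mm by 85 mm) begins 54 mm behind the grasp point. The pads swing forward as they close: fully open they stand 13 mm farther back than shut.
Start: joints at [-1.457, 0.053, 1.613, -0, 1.476, -0.119], TCP at [0.144, -0.608, 0.231] pointing down, gripper open.
Joint ranges: [-3.01, 3.01], [-1.01, 2.22], [0.06, 2.58], [-1.02, 4.17], [0.09, 2.62], [-3.14, 3.14]. Speed limits (rad/s): [2.57, 2.57, 3.14, 3.14, 3.14, 3.14].

## Interface

Orientations are given as a unit quaternion [w, x, y, z].
In Python, from plant import state, grab_frame, camera_info, job_done, spot_in, masks_of, pinpoint gives the robot as it stands.
- The arm moves only by the shell command python3 -m handwheel 'ROWS' [OPENING]. ROWS is JSON, a list that holds one entry, the list of rows, each a list of 6 numbers: the shift along the world's x, y, z in m, then the turn, a rotation vector about the world's x, y, z in degrees. In form: [[[tx, ty, tz, ax, ay, az], ...]]. A call has 1 to 20 rows; each row shifts and turns the commanded pose from where the row before left it; what a row does not reach is not made up. A row lasts 1/12 s, in which the tool goes at most 41.7 mm and 7.16 degrees, less where a joint would pass 70% of its speed; a pose out of reach is approached as far as the arm can. A call is refused whole if a number of a shift passes 0.0417 or a number of a turn 7.16, either way. A call with a gripper value outside its range is refused whole. OPENING is the opening, from 0 (shut) to 1 (fully open), set as the call begins (- or left out, the last holds). The fingers move at their own pace and stop on an object; the grip force is fixed at half the most. Time passes only in rows, so rows that do not move let the fingers close. It gives the time, the measured TCP pose, the force, the opening and the grip force at its end, in the units of the state.
- state(): the state, without advancing time (a new reading comes with each control period).
- grab_frame(name): name is "scene" or "top" or "wrist"; returns (picture, depth): 400x640x3 uint8, blue, green, red; 400x640 float32, m along the optical axis (not along the pixel's ray), 0 where there is no reading.
- camera_info(name): a dict with "fx", "fy", "cx", "cy" (pixels), "T" (4x4, takes a point from camera to world coordinates). Camera axes: x right, y up, looking along -z (the intrinsics and any distortion apply to the point x, -y, -z); pixel columns grow to the right and rows downward; lengths in m; the calibration is good to about 2 mm. A picture is of the moment at which its call begins: read the wrist's pose just before it. camera_info takes no time and is no camera call; for the wrist camera it gives the pose at the moment of the call.
- job_done(): hands the job in; it is judged then, once.
Trained networks look in the newest picture that a camera, given by its name, has taken for a name from the list of things; names that differ only in an ending like _2 or _b are one class to them, and where a whole thing is asked for, a point or a joint stands for the part that bears it (a point fixed in the world has none). Each returns a list of dicts, best first, with "conf" (0 to 1); they miss things now and then, are a little off and sometimes report something else, mostly with a low value. They report only what shows in the picture. A call takes as long as a camera call. They do not tell look-alikes from the thing itself.
- spot_in(camera, thing): "box" ([left, top, width, height] in pixels, round what is visible of it).
- masks_of(camera, thing): "region" (400x640 bool, what is visible of it) and "box" ([left, top, width, height] in pixels, round what is visible of it).
- pinpoint(camera, thing): "position" ([column, row] in pixels: a listed point, or the origin of a listed thing).
The state is a dict: "time": time; "joint_pos": joint angles; "joint_vel": joint speeds; "joint_efforts": joint torques, N m; "tool_pos": TCP position; "tool_rot": TCP orientation; "contact_force": force on the tool from outside, world axes, zero at the start; "ft_torque": the same for the moment, N m; "gripper_width": opening from 0.0 (shut) to 1.0 (fully open); "grasp_force": force on a finger pad.
Only numpy, scipy, OpenCV 4.12 (cv2) and the standard library are available. Lean on these libraries where they do the work, as an engineer would, in place of code of your own. Each camera call takes 0.05 s, during which the arm holds its last target. There are 200 camera calls.

## Task

Screw the orange cap of the sprouting jar down (clockwise from above) until it bottoms out on the jar's white collar, then back it off a quarter turn so that the seeds can breathe. Finish with the gripper still holding the cap there: do not let go. Leave the blue-capped jar and everything else on the table as they are.

Things in the scene. Friction and masses are not known exactly. Their poses are not given: they have to be found in the camera images.
- cap_turn (a joint): turn of the orange cap on its thread, rad: grows clockwise seen from above (screwing down); 3.0 is bottomed out on the collar (a hard stop). It starts 2 to 3 rad short of the stop, already engaged on the thread. The thread sinks 6 mm a turn, has about 0.1 N m of friction and stays where it is left; the cap cannot be lifted off.
- orange_cap_head (a point): centre of the square grip head of the orange cap, on the screw axis, z up. The head is 36 x 36 mm and 28 mm tall (14 mm above and below this point), its flat sides square to the point's x and y axes, which turn with the cap. Below it is the cap's round knurled skirt, 66 mm across and 18 mm tall, its flat top 14 mm below this point. A white line on the head runs from its middle to the +x side. The cap can turn and sink but not move sideways.
- orange_cap: the orange screw cap itself: origin on the screw axis at the underside of its skirt, 32 mm below the head's centre; x and y as the head's
- orange_jar: glass jar, 80 mm across, fixed with its dark base plate (130 x 130 x 15 mm) and two grey jaws, which keep it from turning; origin under the centre of the base plate, on the table. White collar, 72 mm across, its top 112 mm above the table; the bottomed cap's skirt rests there, the cap's highest point then 158 mm above the table.
- blue_cap_edge (a point): point on the upper edge of the skirt of the blue cap, the same kind of cap on a second jar, already vented: leave it alone. The blue cap turns easily if touched.
- blue_jar: second jar with a blue cap, same sizes as the orange-capped one (160 mm tall with its cap), fixed to the table; origin under the centre of its base plate
- dish_a: glass dish, 90 mm across, 16 mm high, loose; origin under its centre
- dish_b: glass dish like dish_a
- dish_c: glass dish like dish_a
- bottle: clear plastic bottle with a green cap, 64 mm across, 200 mm tall, loose, upright; origin under its centre
- spatula: green-handled spatula, 200 mm long, lying on the table, loose; origin at its middle, underside
- cup: aluminium cup, 70 mm across, 90 mm tall, loose; origin under its centre
- vial: small glass jar with a white lid, 32 mm across, 50 mm tall, loose; origin under its centre
Not all that is in view belongs to the job. What is shaped like the orange_jar but red is not meant.

How it is judged:
On the way:
1. the orange cap is bottomed out on the collar (value of joint cap_turn above 2.93 rad), for 0.1 s.
At the end, for the whole second after the job is handed in: After having been bottomed out (within 0.07 rad of the stop), the cap stands backed off from the stop by a quarter turn (1.57 rad, give or take 0.3 rad), at rest, with the fingers gripping it (over 2 N, the grasp point within 45 mm of the head's centre) (value of joint cap_turn between 1.13 and 1.73 rad and velocity of joint cap_turn between -0.05 and 0.05 rad/s and contact force between the fingers and orange_cap above 2 N and distance between the grasp point and orange_cap_head below 0.045 m); the arm keeps its last pose, push and grip.
It fails at once if the blue cap is turned (distance of blue_cap_edge from where it was at the start of the episode above 0.008 m).
It fails at once if a bystander is shoved or knocked over (distance of any of dish_a, dish_b, dish_c, bottle, spatula, cup, vial from where it was at the start of the episode above 0.03 m or angle between any of bottle, cup, vial's own z axis and vertical above 0.5 rad).
It also fails if it takes over 50 s, if anything falls off the work surface, if the arm or the gripper's body presses on something with over 40 N, if the wrist force passes 120 N, or if a joint passes its speed limit or range.

## Working session

There is one attempt and no reset: what is moved stays moved. The work goes in short steps, Python scripts to look and compute and a shell command to move; the robot and the scene stay as the last step left them, time stands still between calls to the robot, and variables do not carry over. Pictures are saved under pics/ and viewed, at most 10 in all, crops included, and the job is handed in when it is done.

```bash
ls; mkdir -p pics; cat > h.py <<'E'
import numpy as np, cv2
from plant import *
def world(cam,u,v,d):
    i=camera_info(cam);T=np.array(i["T"])
    p=np.array([(u-i["cx"])*d/i["fx"],-(v-i["cy"])*d/i["fy"],-d,1]);return (T@p)[:3]
def proj(cam,P):
    i=camera_info(cam);q=np.linalg.inv(np.array(i["T"]))@np.append(P,1)
    return np.array([i["cx"]+i["fx"]*q[0]/-q[2], i["cy"]-i["fy"]*q[1]/-q[2]])
E
python3 - <<'E'
from h import *
s=state();print(s["time"],s["tool_pos"],s["tool_rot"])
for c in ("scene","top"):
    p,d=grab_frame(c);cv2.imwrite(f"pics/{c}0.png",p);np.save(f"pics/{c}0.npy",d)
    i=camera_info(c);print(c,{k:v for k,v in i.items() if k!="T"},np.round(i["T"],3).tolist())
    for t in("orange_cap_head","blue_cap_edge","orange_jar","blue_jar","bottle","cup"):
        for r in pinpoint(c,t)[:4]:
            u,v=r["position"];dd=d[int(np.clip(v,0,399)),int(np.clip(u,0,639))]
            print(c,t,np.round([u,v,r["conf"]],2),np.round(world(c,u,v,dd),3))
E
```

```text
pics
0.0 [ 0.14410999 -0.60751831  0.2300687 ] [-1.02629568e-03  9.93232011e-01  1.16142669e-01 -4.93195935e-09]
scene {'fx': 477.6097280749009, 'fy': 477.6097280749009, 'cx': 316.37473602247053, 'cy': 201.19297673019716} [[-0.81, -0.461, 0.361, 1.009], [0.586, -0.624, 0.517, 0.675], [-0.013, 0.63, 0.776, 1.168], [0.0, 0.0, 0.0, 1.0]]
scene orange_cap_head [345.9  150.     0.96] [ 0.348 -0.111  0.149]
scene orange_cap_head [350.5  258.     0.89] [0.576 0.198 0.155]
scene blue_cap_edge [253.   160.5    0.77] [ 0.533 -0.378 -0.003]
scene orange_jar [346.9  286.6    0.83] [0.597 0.216 0.058]
scene orange_jar [342.3  182.4    0.74] [ 0.38  -0.083  0.05 ]
scene blue_jar [269.8  186.4    0.82] [ 0.574 -0.196  0.059]
scene blue_jar [2.573e+02 1.585e+02 1.800e-01] [ 0.572 -0.26   0.127]
scene bottle [375.   357.9    0.56] [0.664 0.406 0.068]
scene cup [226.   166.9    0.96] [ 0.631 -0.383  0.022]
top {'fx': 401.42694689560955, 'fy': 401.42694689560955, 'cx': 323.2742775869632, 'cy': 202.80133992884356} [[-0.006, 0.979, -0.202, 0.348], [-1.0, -0.005, 0.007, -0.013], [0.006, 0.202, 0.979, 1.105], [0.0, 0.0, 0.0, 1.0]]
top orange_cap_head [241.1  195.8    0.87] [0.56  0.178 0.164]
top orange_cap_head [370.2  286.9    0.56] [ 0.344 -0.127  0.157]
top blue_cap_edge [417.3  187.7    0.62] [ 0.619 -0.288 -0.003]
top orange_jar [250.8  205.     0.92] [0.545 0.16  0.129]
top orange_jar [364.4  285.4    0.65] [ 0.348 -0.114  0.158]
top blue_jar [407.2  208.2    0.82] [ 0.534 -0.227  0.133]
top bottle [180.7  181.     0.87] [0.62  0.355 0.079]
top bottle [315.   227.5    0.71] [0.505 0.003 0.006]
top cup [462.1  184.9    0.95] [ 0.61  -0.393  0.062]
top cup [249.2  206.7    0.37] [0.542 0.165 0.122]
```

View pics/scene0.png

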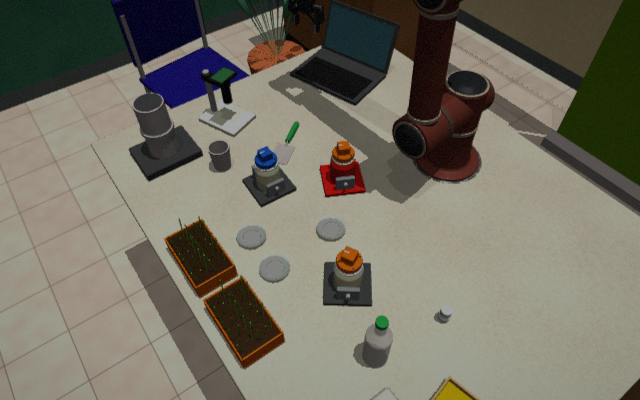

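View pics/top0.png

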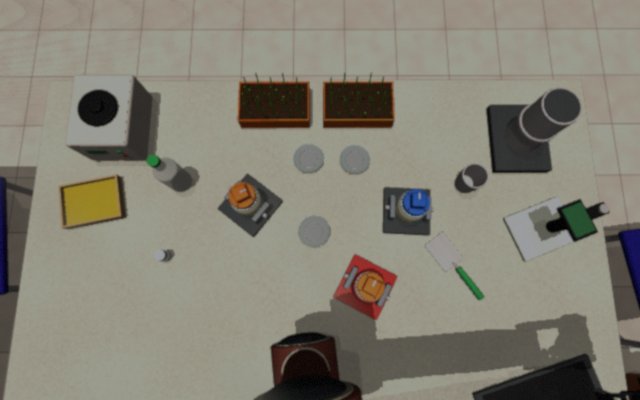

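The scene picture shows three similar jars:
- **Target:** orange cap on a dark plate, at scene (349,258) and top (242,196). It matches the description.
- **Decoy:** orange cap on a red jar and red plate, at scene (343,152) and top (371,287).
- **Blue jar:** scene (266,158) and top (415,203).

I'm choosing the dark-plate one and will check it in a close crop.

```bash
python3 - <<'E'
from h import *
a=cv2.imread("pics/scene0.png")[225:315,300:400];b=cv2.imread("pics/top0.png")[160:240,205:295]
cv2.imwrite("pics/crop1.png",np.hstack([cv2.resize(a,(400,400),interpolation=2),cv2.resize(b,(400,400),interpolation=2)]))
for c in("scene","top"):
    d=np.load(f"pics/{c}0.npy");im=cv2.imread(f"pics/{c}0.png")
    h=cv2.cvtColor(im,cv2.COLOR_BGR2HSV)
    u0,v0=(349,258) if c=="scene" else (242,196)
    P=np.array([np.r_[world(c,u,v,d[v,u]),u,v] for v in range(v0-35,v0+36) for u in range(u0-35,u0+36) if d[v,u]>0])
    m=P[:,2]
    for lo,hi in((.155,.18),(.125,.142)):
        Q=P[(m>lo)&(m<hi)];print(c,lo,hi,len(Q),Q.mean(0).round(4),Q.min(0).round(3),Q.max(0).round(3),np.median(Q[:,2]))
        if lo>.15:
            r=cv2.minAreaRect((Q[:,:2]*1000).astype(np.float32));print(r)
E
```

```text
Traceback (most recent call last):
  File "h.py", line 4, in world
    i=camera_info(cam);T=np.array(i["T"])
ValueError: time passes only in moves, steps and waits
```

View pics/crop1.png

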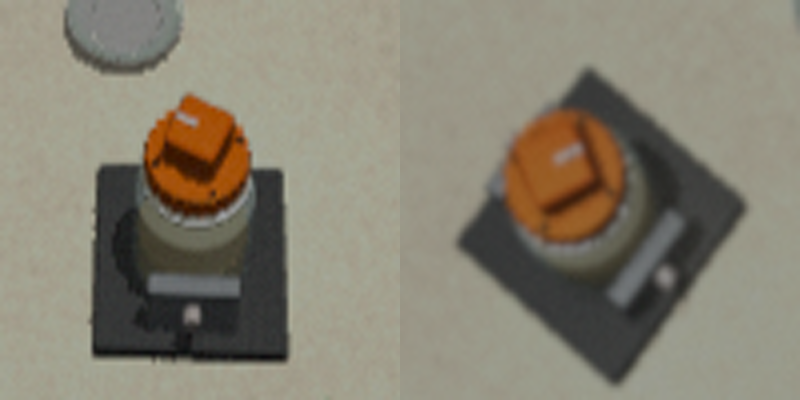

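The crop confirms the orange cap on a clear jar with a dark plate. The white line runs to the upper right in the top view, roughly world +x with some −y.

```bash
sed -i 's/^def world/import functools\n_ci=camera_info\nC={}\ndef camera_info(c):\n    if c not in C: C[c]=_ci(c)\n    return C[c]\ndef world/' h.py
python3 - <<'E'
from h import *
for c in("scene","top"):
    d=np.load(f"pics/{c}0.npy");im=cv2.imread(f"pics/{c}0.png")
    u0,v0=(349,258) if c=="scene" else (242,196)
    P=np.array([np.r_[world(c,u,v,d[v,u]),u,v] for v in range(v0-35,v0+36) for u in range(u0-35,u0+36) if d[v,u]>0])
    m=P[:,2]
    for lo,hi in((.155,.18),(.125,.142)):
        Q=P[(m>lo)&(m<hi)];print(c,lo,hi,len(Q),Q.mean(0).round(4),Q.min(0).round(3),Q.max(0).round(3),np.median(Q[:,2]))
        if lo>.15: print(cv2.minAreaRect((Q[:,:2]*1000).astype(np.float32)))
i=camera_info("wrist");s=state();print(np.round(i["T"],3).tolist(),i["fx"],s["joint_pos"])
E
```

```text
scene 0.155 0.18 144 [5.711000e-01 1.881000e-01 1.579000e-01 3.496736e+02 2.534514e+02] [5.49e-01 1.66e-01 1.55e-01 3.41e+02 2.47e+02] [5.91e-01 2.07e-01 1.62e-01 3.58e+02 2.60e+02] 0.15760522099003738
((570.9932250976562, 187.4949493408203), (35.53437805175781, 34.25644302368164), 24.460067749023438)
scene 0.125 0.142 270 [5.788000e-01 1.957000e-01 1.302000e-01 3.487037e+02 2.630333e+02] [5.37e-01 1.54e-01 1.25e-01 3.36e+02 2.50e+02] [6.05e-01 2.23e-01 1.42e-01 3.62e+02 2.71e+02] 0.12968414866507333
top 0.155 0.18 213 [5.704000e-01 1.823000e-01 1.606000e-01 2.395258e+02 1.921080e+02] [5.49e-01 1.62e-01 1.55e-01 2.31e+02 1.84e+02] [5.91e-01 2.04e-01 1.67e-01 2.48e+02 2.01e+02] 0.16059568528059331
((570.9344482421875, 183.033447265625), (35.83756637573242, 35.99950408935547), 24.470727920532227)
top 0.125 0.142 324 [5.665000e-01 1.793000e-01 1.328000e-01 2.429198e+02 1.962099e+02] [5.37e-01 1.50e-01 1.25e-01 2.28e+02 1.82e+02] [6.03e-01 2.17e-01 1.42e-01 2.55e+02 2.08e+02] 0.13288363352246035
[[0.231, 0.919, 0.318, 0.225], [-0.973, 0.219, 0.075, -0.589], [-0.001, -0.327, 0.945, 0.374], [0.0, 0.0, 0.0, 1.0]] 337.9299390543103 [-1.45703719e+00  5.26771493e-02  1.61287175e+00  3.07702287e-05
  1.47599174e+00 -1.18972376e-01]
```

```bash
python3 -m handwheel '[[[0,0,0.03,0,0,0],[0,0,0.03,0,0,0],[0,0,0.02,0,0,0],[0.016,0.03,0,0,0,7],[0.016,0.03,0,0,0,7],[0.016,0.03,0,0,0,7],[0.016,0.03,0,0,0,7],[0.016,0.03,0,0,0,7],[0.016,0.03,0,0,0,7],[0.016,0.03,0,0,0,7],[0.016,0.03,0,0,0,7],[0.016,0.03,0,0,0,7],[0.016,0.03,0,0,0,7],[0.016,0.03,0,0,0,7],[0.016,0.03,0,0,0,7],[0.016,0.03,0,0,0,7],[0.016,0.03,0,0,0,7],[0.016,0.03,0,0,0,7],[0.016,0.03,0,0,0,7],[0.016,0.03,0,0,0,7]]]' 1
python3 -m handwheel '[[[0.016,0.03,0,0,0,7],[0.016,0.03,0,0,0,7],[0.016,0.03,0,0,0,7],[0.016,0.03,0,0,0,7],[0.016,0.03,0,0,0,7],[0.016,0.03,0,0,0,7],[0.016,0.03,0,0,0,7],[0.016,0.03,0,0,0,7],[0.016,0.03,0,0,0,7],[0,0,0,0,0,7],[0,0,0,0,0,0],[0,0,0,0,0,0]]]' 1
```

```text
time: 2.37
tool_pos: [0.4166, -0.0964, 0.3117]
tool_rot: [0.001, 0.401, 0.916, -0.0]
contact_force: [0.3, -0.3, -0.0]
gripper_width: 0.997
grasp_force: 0.0
time: 3.37
tool_pos: [0.5601, 0.172, 0.3111]
tool_rot: [-0.0, -0.192, 0.981, -0.0]
contact_force: [0.6, 0.8, -0.1]
gripper_width: 0.998
grasp_force: 0.0
```

```bash
cat > look.py <<'E'
import sys
from h import *
s=state();q=s["tool_rot"];print(s["time"],"tcp",s["tool_pos"].round(4),"yawx",round(np.degrees(2*np.arctan2(q[2],q[1])),2),"j6",round(s["joint_pos"][5],3))
c="wrist";camera_info(c);p,d=grab_frame(c);cv2.imwrite(f"pics/{sys.argv[1]}.png",p)
i=camera_info(c);T=np.array(i["T"])
v,u=np.mgrid[:400,:640]
P=np.stack([(u-i["cx"])*d/i["fx"],-(v-i["cy"])*d/i["fy"],-d,np.ones_like(d)],-1)@T.T
h=cv2.cvtColor(p,cv2.COLOR_BGR2HSV);o=(h[...,0]<20)&(h[...,1]>140)&(h[...,2]>60)&(d>0)
near=np.hypot(P[...,0]-.571,P[...,1]-.185)<.05
t=o&near
zt=np.percentile(P[...,2][t],98);print("n",t.sum(),"top z",zt)
m=t&(P[...,2]>zt-.006)
m|=near&(d>0)&(P[...,2]>zt-.006)&(P[...,2]<zt+.006)
Q=(P[m][:,:2]*1000).astype(np.float32);print("top",len(Q),np.median(P[...,2][m]),cv2.minAreaRect(Q),Q.mean(0))
k=near&(d>0)&(P[...,2]>.122)&(P[...,2]<.140);Q=(P[k][:,:2]*1000).astype(np.float32);print("skirt",cv2.minEnclosingCircle(Q),np.median(P[...,2][k]))
E
python3 look.py w1
```

```text
3.3667 tcp [0.5601 0.172  0.3111] yawx 202.19 j6 -1.787
n 3048 top z 0.16160747631012196
top 1417 0.16033003576433097 ((565.7489624023438, 174.00259399414062), (50.017303466796875, 52.51972961425781), 23.56574058532715) [567.72516 184.02408]
skirt ((569.1849365234375, 184.7661590576172), 34.55934524536133) 0.13240875089542475
```

View pics/w1.png

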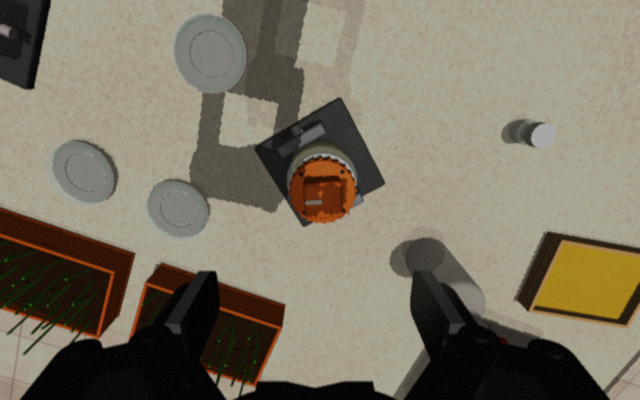

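The wrist view shows the orange head at pixel (323,195). Its sides are nearly square to the fingers and the white line points left. I'm going closer to measure again.

```bash
python3 -m handwheel '[[[0.003,0.004,-0.02,0,0,1],[0.003,0.004,-0.02,0,0,1],[0.003,0.004,-0.02,0,0,0.3],[0.001,0.001,-0.02,0,0,0],[0,0,-0.02,0,0,0],[0,0,0,0,0,0],[0,0,0,0,0,0],[0,0,0,0,0,0]]]' 1 && python3 look.py w2
```

```text
time: 4.08
tool_pos: [0.5707, 0.1844, 0.213]
tool_rot: [0.001, -0.212, 0.977, -0.0]
contact_force: [0.6, -0.6, 0.3]
gripper_width: 1.003
grasp_force: 0.0
4.0833 tcp [0.5707 0.1844 0.213 ] yawx 204.53 j6 -1.811
n 5653 top z 0.16158238111665052
top 2943 0.16037309304849715 ((574.4085693359375, 173.14903259277344), (35.56210708618164, 61.30455780029297), 25.881547927856445) [567.5735  184.00858]
skirt ((569.3714599609375, 184.5110626220703), 34.69180679321289) 0.1324660150942815
```

View pics/w2.png

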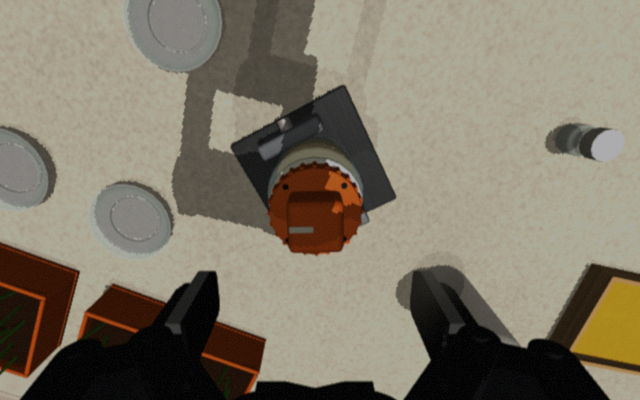

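The head is centred at column 315, against 316 for the midpoint between the fingers, and it is square to them. I'll go down and grip.

```bash
python3 -m handwheel '[[[0,0,-0.02,0,0,0],[0,0,-0.02,0,0,0],[0,0,-0.02,0,0,0],[0,0,-0.01,0,0,0],[0,0,-0.008,0,0,0],[0,0,0,0,0,0],[0,0,0,0,0,0]]]' 1
python3 -m handwheel '[[[0,0,0,0,0,0],[0,0,0,0,0,0],[0,0,0,0,0,0],[0,0,0,0,0,0],[0,0,0,0,0,0],[0,0,0,0,0,0],[0,0,0,0,0,0],[0,0,0,0,0,0],[0,0,0,0,0,0],[0,0,0,0,0,0]]]' 0
cat > st.py <<'E'
from h import *
s=state();q=s["tool_rot"];print(round(s["time"],2),"tcp",s["tool_pos"].round(4),"yawx",round(np.degrees(2*np.arctan2(q[2],q[1]))%360,2),"j6",round(s["joint_pos"][5],3),"F",np.round(s["contact_force"],1),"M",np.round(s["ft_torque"],2),"grip",s["gripper_width"],s["grasp_force"])
E
python3 st.py
```

```text
time: 4.72
tool_pos: [0.5708, 0.1849, 0.1343]
tool_rot: [0.001, -0.213, 0.977, -0.0]
contact_force: [-0.3, 0.6, 0.1]
gripper_width: 0.997
grasp_force: 0.0
time: 5.55
tool_pos: [0.5707, 0.1848, 0.1343]
tool_rot: [0.001, -0.213, 0.977, -0.0]
contact_force: [-1.4, -1.7, 4.8]
gripper_width: 0.41
grasp_force: 61.1
5.55 tcp [0.5707 0.1848 0.1343] yawx 204.64 j6 -1.811 F [-1.4 -1.7  4.8] M [-0.15  0.18  0.06] grip 0.41026343772227564 61.10015630722046
```

```bash
python3 -m handwheel '[[[0,0,-0.0001,0,0,-3],[0,0,-0.0001,0,0,-6],[0,0,-0.0001,0,0,-6],[0,0,-0.0001,0,0,-6],[0,0,-0.0001,0,0,-6],[0,0,-0.0001,0,0,-6],[0,0,-0.0001,0,0,-6],[0,0,-0.0001,0,0,-6],[0,0,-0.0001,0,0,-6],[0,0,-0.0001,0,0,-6],[0,0,-0.0001,0,0,-6],[0,0,-0.0001,0,0,-6],[0,0,-0.0001,0,0,-6],[0,0,-0.0001,0,0,-6],[0,0,-0.0001,0,0,-6],[0,0,-0.0001,0,0,-6],[0,0,-0.0001,0,0,-6],[0,0,-0.0001,0,0,-3],[0,0,0,0,0,0]]]' && python3 st.py
```

```text
time: 7.13
tool_pos: [0.5707, 0.1847, 0.1326]
tool_rot: [0.001, 0.626, 0.78, 0.0]
contact_force: [0.2, -2.5, 6.7]
gripper_width: 0.409
grasp_force: 61.2
7.13 tcp [0.5707 0.1847 0.1326] yawx 102.52 j6 -0.029 F [ 0.2 -2.5  6.7] M [-0.28  0.28 -0.11] grip 0.40883731134424356 61.194437742233276
```

```bash
for k in 1 2 3; do python3 -m handwheel '[[[0,0,-0.00005,0,0,-3],[0,0,-0.00005,0,0,-3],[0,0,-0.00005,0,0,-3],[0,0,0,0,0,0],[0,0,0,0,0,0]]]' >/dev/null && python3 st.py; done
```

```text
7.55 tcp [0.5707 0.1847 0.1325] yawx 93.61 j6 0.126 F [-1.9 -1.5  5.8] M [-0.3   0.26 -0.13] grip 0.4102370392549008 61.19483828544617
7.97 tcp [0.5707 0.1847 0.1323] yawx 84.61 j6 0.283 F [-1.1 -0.9  5.3] M [-0.32  0.22 -0.15] grip 0.4101429054083264 61.19638681411743
8.38 tcp [0.5707 0.1847 0.1322] yawx 75.61 j6 0.441 F [-1.4 -1.4  6.2] M [-0.33  0.22 -0.1 ] grip 0.4078699683577944 61.197441816329956
```

```bash
python3 -m handwheel '[[[0,0,-0.00005,0,0,-3],[0,0,-0.00005,0,0,-3],[0,0,0,0,0,0],[0,0,0,0,0,0]]]' >/dev/null && python3 st.py
python3 -m handwheel '[[[0,0,-0.00005,0,0,-3],[0,0,-0.00005,0,0,-3],[0,0,0,0,0,0],[0,0,0,0,0,0]]]' >/dev/null && python3 st.py
python3 -m handwheel '[[[0,0,-0.00005,0,0,-3],[0,0,-0.00005,0,0,-3],[0,0,0,0,0,0],[0,0,0,0,0,0]]]' >/dev/null && python3 st.py
```

```text
8.72 tcp [0.5707 0.1847 0.1321] yawx 69.61 j6 0.545 F [-0.9 -2.5  6.1] M [-0.33  0.26 -0.11] grip 0.41050925103570945 61.197509765625
9.05 tcp [0.5707 0.1847 0.132 ] yawx 63.61 j6 0.65 F [-0.7 -1.9  5.8] M [-0.32  0.24 -0.1 ] grip 0.4085967292688296 61.1982536315918
9.38 tcp [0.5707 0.1847 0.1319] yawx 57.77 j6 0.752 F [-1.3 -1.4  6.6] M [-0.27  0.27  0.72] grip 0.4099135559586672 62.468544244766235
```

```bash
python3 -m handwheel '[[[0,0,0,0,0,-1],[0,0,0,0,0,-1],[0,0,0,0,0,0],[0,0,0,0,0,0],[0,0,0,0,0,0]]]' >/dev/null && python3 st.py
```

```text
9.8 tcp [0.5707 0.1847 0.1319] yawx 55.95 j6 0.785 F [-1.1 -1.8  5.4] M [-0.36  0.26  1.7 ] grip 0.41092671039871737 65.71909189224243
```

Bottomed out: the torque about z rose from about −0.1 to 1.7 N·m, with first contact near yaw 59°. Next I'll back off to yaw ≈ 148.5°.

```bash
python3 -m handwheel '[[[0,0,0.0001,0,0,3],[0,0,0.0001,0,0,6],[0,0,0.0001,0,0,6],[0,0,0.0001,0,0,6],[0,0,0.0001,0,0,6],[0,0,0.0001,0,0,6],[0,0,0.0001,0,0,6],[0,0,0.0001,0,0,6],[0,0,0.0001,0,0,6],[0,0,0.0001,0,0,6],[0,0,0.0001,0,0,6],[0,0,0.0001,0,0,6],[0,0,0.0001,0,0,6],[0,0,0.0001,0,0,6],[0,0,0.0001,0,0,6],[0,0,0.0001,0,0,6],[0,0,0,0,0,3],[0,0,0,0,0,0],[0,0,0,0,0,0],[0,0,0,0,0,0]]]' >/dev/null && python3 st.py && python3 look.py w3
```

```text
11.47 tcp [0.5708 0.1847 0.1334] yawx 151.65 j6 -0.887 F [-0.  -1.5  5.7] M [-0.28  0.18  0.06] grip 0.40671499048468074 61.40428304672241
11.4667 tcp [0.5708 0.1847 0.1334] yawx 151.65 j6 -0.887
n 10978 top z 0.16052821876997692
top 7806 0.15952161595018144 ((569.1612548828125, 185.47012329101562), (62.601478576660156, 36.12455749511719), 63.54978942871094) [566.3947  186.78679]
skirt ((568.7320556640625, 185.69264221191406), 34.2706298828125) 0.13152972298971144
```

View pics/w3.png

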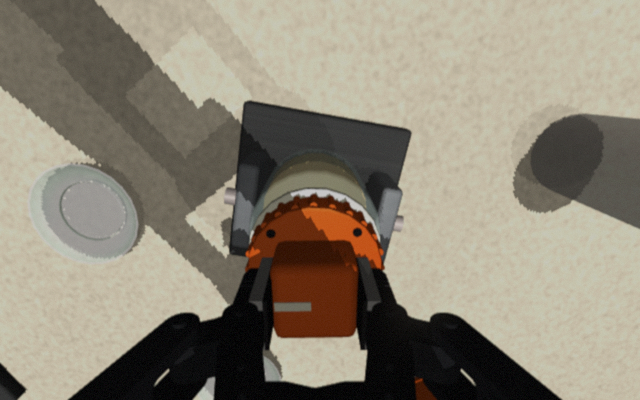

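The head sits square between the pads at (315,300), with its white line still pointing left, so nothing slipped. The cap is backed off about 92–96°, inside the 73–107° tolerance. I'm handing in.

```bash
python3 -c "
from plant import *
s=state();print(s['joint_vel'].round(3),s['grasp_force']);print(job_done())"
```

```text
[ 0.001  0.     0.     0.    -0.     0.   ] 61.40530228614807
the job is handed in; nothing more can be done
None
```

I screwed the orange cap down until it bottomed out (reaction torque rose to about 1.7 N·m), backed it off about 92–96°, and handed the job in with the gripper still holding it at about 61 N; the judge returned no verdict.

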